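Set the specials-board leg to its mark and clamp it

ROBOT

A 6-joint arm with a two-finger parallel gripper is mounted at the origin on a cart in front of the work surface, level with it; the furniture and walls round the work are solid. World frame = base frame: x ahead of the robot, y to its left, z up, the work surface at z = 0. Lengths are in mm, angles in rad, forces in N, time in s.
With the tool pointing down it reaches from about 275 to 1000 mm from the base axis. Payload 8.4 kg.
Tool frame: the origin (TCP) lies on the centre line of the jaws, within the pads' length; the fingertips stand r.tip_reach ahead of it and the grasp point (between the pads) lies 11 mm behind it (r.tip_reach is the distance from the TCP to the fingertips, in mm); z points along the fingers, y is the line along which they close (so a half turn about z gives the same grasp; the last joint's range is limited). The gripper opens to 85 mm and grips with 20 to 120 N. Pads are 22 mm wide; open, the fingers measure 114 mm over their backs; the gripper's body (76 mm by 85 mm) begins 54 mm behind the grasp point. The pads swing forward as they close: fully open they stand 13 mm farther back than shut.
Start: joints at [1.347, 0.353, 1.633, -0, 1.155, -0.002], TCP at [137.489, 609.692, 239.281] pointing down, gripper open.
Joint ranges: [-2.63, 2.63], [-0.92, 2.1], [0.06, 2.66], [-1.3, 4.44], [0, 2.69], [-3.02, 3.02]. Speed limits (rad/s): [2.22, 2.22, 2.79, 3.14, 3.14, 3.14].

INTERFACE

Orientations are given as [roll, pitch, yaw] about the fixed x, y, z axes, in that order (R = Rz(yaw) Ry(pitch) Rx(roll)).
In Python, from rig import r gives the robot as it stands.
- The arm moves only by the tool carry_out, never from a script. Its argument "targets" is a list of rows, each an object with "dp": the shift along the tool's x, y, z in mm, a list of three; "yaw": the turn about the tool's z in degrees. A call has 1 to 12 rows; each row is the pose to reach, as a shift and turn from the pose commanded when the call began, along the tool's axes at that moment; what a row does not reach only later rows make up. A row lasts 1/8 s, in which the tool goes at most 62.5 mm and 10.7 degrees, less where a joint would pass 70% of its speed; a pose out of reach is approached as far as the arm can. A call with a gripper value outside its range is refused whole. "fingers" is the opening, from -1 (shut) to 1 (fully open), so that 0 is half open, set as the call begins (left out, the last holds). The fingers move at their own pace and stop on an object; "grip_force" is the grip in N (left out, the last holds). Time passes only in rows, so rows that repeat a pose let the fingers close. It gives the time, the measured TCP pose, the force, the opening and the grip force at its end, in the units of the state.
- r.sense(): the state, without advancing time (a new reading comes with each control period).
- r.grab_frame(name): name is "scene" or "top" or "wrist"; returns the picture (400x640x3 uint8, red, green, blue); there is no depth.
- r.get_calibration(name): a dict with "fx", "fy", "cx", "cy" (pixels), "rvec" (rotation vector, rad) and "tvec" (3), from world to camera coordinates, as OpenCV has them. Camera axes: x right, y down, z forward; pixel columns grow to the right and rows downward; lengths in mm; the calibration is good to about 2 mm. A picture is of the moment at which its call begins: read the wrist's pose just before it. get_calibration takes no time and is no camera call; for the wrist camera it gives the pose at the moment of the call.
- r.sign_off(): hands the job in; it is judged then, once.
The state is a dict: "clock": time; "qpos": joint angles; "qvel": joint speeds; "joint_efforts": joint torques, N m; "eef_pos": TCP position; "tcp_rot": TCP orientation; "contact_force": force on the tool from outside, world axes, zero at the start; "wrist_torque": the same for the moment, N m; "opening": opening from 0.0 (shut) to 1.0 (fully open); "grasp_force": force on a finger pad.
Only numpy, scipy, OpenCV 4.12 (cv2) and the standard library are available. Lean on these libraries where they do the work, as an engineer would, in place of code of your own. Each camera call takes 0.05 s, during which the arm holds its last target. There are 200 camera calls.

TASK

The telescopic leg of the specials-board stand lies in its cradle: draw the sprung leg out by its crossbar until the crossbar is in line with the two gauge posts, with the cam lever still open, and keep it there for a moment. Then, with the leg held at that mark, squeeze the cam lever fully shut between the lever and the grip plate opposite it. Finish while still holding leg and lever in that squeeze at the mark, because a colleague has yet to tighten the lock screw and the spring would pull the leg back; leave everything else on the stand where it is.

Things in the scene. Friction and masses are not known exactly. Their poses are not given: they have to be found in the camera images.
- leg_grip (a point): Gripping place on the sliding leg, 60 above the surface, 26 short of the crossbar line, midway between the grip plate's outer face (16.5 to -y) and the shut lever's outer face (16.5 to +y); here the open lever reaches up to 29 (32 at its tip), so jaws opened to about 70 pass over both. Moves with the leg. x: level, the way the leg draws out; y: to the lever's side; z up. Free depth below leg about 40.
- crossbar_mid (a point): Middle of the round steel crossbar foot at the leg's outer end: 18 diameter, 114 long across the leg (rubber caps 21 diameter), centre 60 above the surface. Axes as leg_grip. Fingers standing behind it (on the tube side, astride the leg) can push it outward to draw the leg out.
- gauge_line (a point): Length mark: point on the leg's axis, 60 up, on the line between the two upright posts of the fixed steel gauge. Posts 10 diameter, 70 high, 82 to either side of the axis, beyond the crossbar's ends; strip 190 x 26 x 5 on the table joins them under the leg. Axes as leg_grip; the x offset of crossbar_mid from here is the error in leg length.
- lever_tip (a point): Middle of the free end of the black cam lever, on the leg's +y side; lever 7 thick, 32 high (44 to 76 above the surface), its pivot on the leg 72 short of the crossbar line and 15 to +y; the tip is 13 short of the crossbar line.
- leg (a joint): How far the leg is drawn out, m: 0 = in (as it starts), up to 0.10. A spring of 2.5 to 5 N, with about 1 N of friction, always pulls it back in, even when the lever is shut. The leg bar is 20 wide, 26 high.
- cam_lever (a joint): Angle of the cam lever, rad: 0 = shut, lying along the leg; up to 0.24 = open, tip away from the leg; starts at 0.18 or more. It rubs and stays where it is left; about 4 N near its tip, toward the leg, moves it. It rides on the leg.
- grip_plate (a point): Black plate, 56 x 4 x 34 high, on the leg's -y side opposite the lever; origin at its centre, outer face 2 farther out. Rides on the leg.
- leg_tube: Fixed upper leg section: aluminium tube 34 square with black 44 mm collar, in two wooden cradles 64 wide, in all about 205 long, 83 high. Origin on the table under its middle, 182 behind the crossbar line when the leg is in; x axis is the draw-out direction.
- jigger: two-ended steel measure, 41 x 97 high; origin at its underside. Bystander, leave alone.
- lime_0: green lime, 52 x 43 x 42; origin at its underside. Bystander, leave alone.
- bitters_a: small dasher bottle, 47 x 138 high; origin at its underside. Bystander, leave alone.
- shaker_2: steel cup, 68 x 133 high; origin at its underside. Bystander, leave alone.
- order_pad: order pad lying flat, 125 x 75 x 12; origin at its underside. Bystander, leave alone.
- salt_cellar: round wooden cellar, 70 x 67 high; origin at its underside. Bystander, leave alone.
- shaker_tin: slim shaker tin, 74 x 156 high; origin at its underside. Bystander, leave alone.
- wine_a: wine bottle, 74 x 299 high; origin at its underside. Bystander, leave alone.
- wine_c: wine bottle, 74 x 299 high; origin at its underside. Bystander, leave alone.
- cork_0: cork lying, 24 x 44; origin at its underside. Bystander, leave alone.
- bar_tumbler_2: drinking glass, 76 x 86 high; origin at its underside. Bystander, leave alone.

How it is judged (in metres and radians):
On the way:
1. the leg is held at the mark, crossbar within 6 mm of the line of the posts, with the lever still open (over 0.1 rad) (x of crossbar_mid in the frame of gauge_line between -0.006 and 0.006 m and value of joint cam_lever above 0.1 rad), for 0.2 s.
At the end, for the whole second after the job is handed in: The crossbar is within 5 mm of the line between the gauge posts and still, the cam lever is shut (under 0.04 rad), and the fingers still squeeze lever and grip plate, each with more than 3 N (x of crossbar_mid in the frame of gauge_line between -0.005 and 0.005 m and value of joint cam_lever below 0.04 rad and contact force between the fingers and cam_lever above 3 N and contact force between the fingers and leg_c5 above 3 N and velocity of joint leg between -0.01 and 0.01 m/s); the arm keeps its last pose, push and grip.
It fails at once if the lever is shut (under 0.08 rad) while the leg is more than 12 mm off the mark (value of joint cam_lever below 0.08 rad and not (x of crossbar_mid in the frame of gauge_line between -0.012 and 0.012 m)).
It fails at once if a bystander is moved more than 30 mm (distance of any of jigger, lime_0, bitters_a, shaker_2, order_pad, salt_cellar, shaker_tin, wine_a, wine_c, cork_0, bar_tumbler_2 from where it was at the start of the episode above 0.03 m).
It also fails if it takes over 29 s, if anything falls off the work surface, if the arm or the gripper's body presses on something with over 40 N, if the wrist force passes 120 N, or if a joint passes its speed limit or range.

## Working session

There is one attempt and no reset: what is moved stays moved. The work goes in short steps, Python scripts to look and compute and a tool call to move; the robot and the scene stay as the last step left them, time stands still between calls to the robot, and variables do not carry over. Pictures are saved under pics/ and viewed, at most 10 in all, crops included, and the job is handed in when it is done.

Besides the shell and the picture viewer there is one more tool, called after "Emit:" as a command line: name --argument value ..., lists and objects as JSON in quotes. carry_out: Moves the arm, as the interface text tells. Its arguments: {"type":"object","properties":{"targets":{"type":"array","items":{"type":"object","properties":{"dp":{"type":"array","items":{"type":"number"}},"yaw":{"type":"number"}}}},"fingers":{"type":"number"},"grip_force":{"type":"number"}},"required":["targets"]}

```bash
ls; mkdir -p pics; python3 - <<'E'
from rig import r
import cv2
s=r.sense();print(s,r.tip_reach)
for n in("scene","top"):
    im=r.grab_frame(n);cv2.imwrite(f"pics/{n}0.png",im[:,:,::-1]);c=r.get_calibration(n);print(n,c)
E
```

```text
pics
{'clock': 0.0, 'qpos': array([ 1.34658417e+00,  3.53642476e-01,  1.63413677e+00, -3.21161472e-05,
        1.15519749e+00, -2.40325253e-03]), 'qvel': array([ 0.00076292, -0.00137451, -0.00034685,  0.00139047, -0.00075534,
        0.0007577 ]), 'joint_efforts': array([ 1.26798572e-03, -6.05269575e+01, -3.42061508e+01,  6.07464312e-05,
        9.59143013e-03, -8.84466772e-06]), 'eef_pos': array([137.40468759, 609.23173366, 238.56408802]), 'tcp_rot': array([-3.14020851e+00,  2.60378992e-05,  2.91979675e+00]), 'contact_force': array([-4.38863841e-01,  1.15235523e-01,  2.26053137e-04]), 'wrist_torque': array([0.0147492 , 0.01500974, 0.00311258]), 'grasp_force': 0.0, 'opening': 1.0001054046265379} 8.0
scene {'fx': 450.8644410198406, 'fy': 450.8644410198406, 'cx': 314.6184845167189, 'cy': 202.2563583181131, 'rvec': array([ 0.65597795, -2.3357107 ,  1.50657312]), 'tvec': array([ 455.75158037,  202.01865352, 1180.27573053])}
top {'fx': 444.8800131575187, 'fy': 444.8800131575187, 'cx': 316.93112046715004, 'cy': 191.24551334319887, 'rvec': array([ 2.12104319, -2.13358269,  0.17846493]), 'tvec': array([ -25.52825902,  540.99646994, 1105.08134659])}
```

View pics/top0.png

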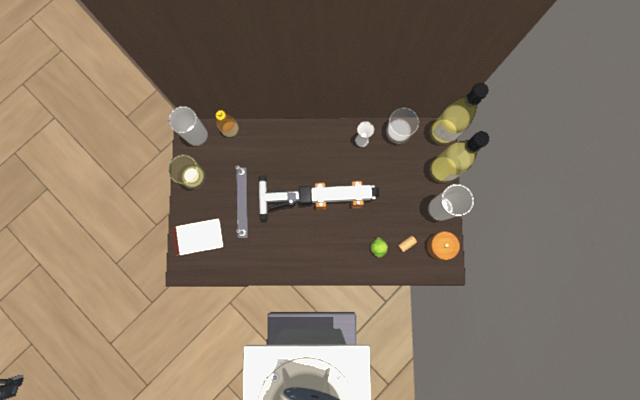

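View pics/scene0.png

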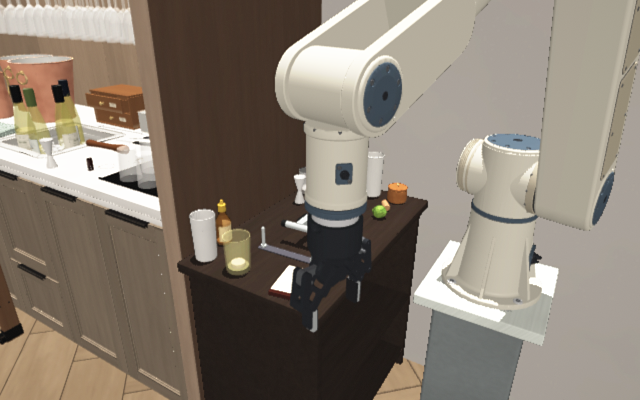

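The top view shows the leg lying along roughly the image row at y≈196. The crossbar is at about (263,198) and the gauge posts at about (241,170) and (241,233). The scene view is mostly hidden by the arm. I'll enlarge the top view.

```bash
cat > h.py <<'E'
import numpy as np,cv2
def cam(c):
    R=cv2.Rodrigues(np.array(c["rvec"]))[0];t=np.array(c["tvec"]);return R,t
def ray(c,uv,z):
    R,t=cam(c);o=-R.T@t;d=R.T@np.array([(uv[0]-c["cx"])/c["fx"],(uv[1]-c["cy"])/c["fy"],1]);return o+d*(z-o[2])/d[2]
def proj(c,p):
    R,t=cam(c);q=R@np.array(p,float)+t;return np.array([c["fx"]*q[0]/q[2]+c["cx"],c["fy"]*q[1]/q[2]+c["cy"]])
E
python3 - <<'E'
from rig import r
import cv2
from h import *
c=r.get_calibration("top");R,t=cam(c);print(-R.T@t, proj(c,[137,609,238]))
im=cv2.imread("pics/top0.png");cv2.imwrite("pics/crop1.png",cv2.resize(im[155:245,225:385],None,fx=5,fy=5,interpolation=cv2.INTER_CUBIC))
for n,uv,z in [("bar",(263,198),60),("postA",(241,168),70),("postB",(241,235),70),("tube",(375,192),77)]: print(n,ray(c,uv,z))
E
```

```text
[ 341.21656021  -35.86992578 1181.87066236] [  1.45135955 373.89538904]
bar [521.94237767 109.14080725  60.        ]
postA [598.61024432 165.54422089  70.        ]
postB [427.09320947 161.37061763  70.        ]
tube [ 532.69477447 -175.14477719   77.        ]
```

View pics/crop1.png

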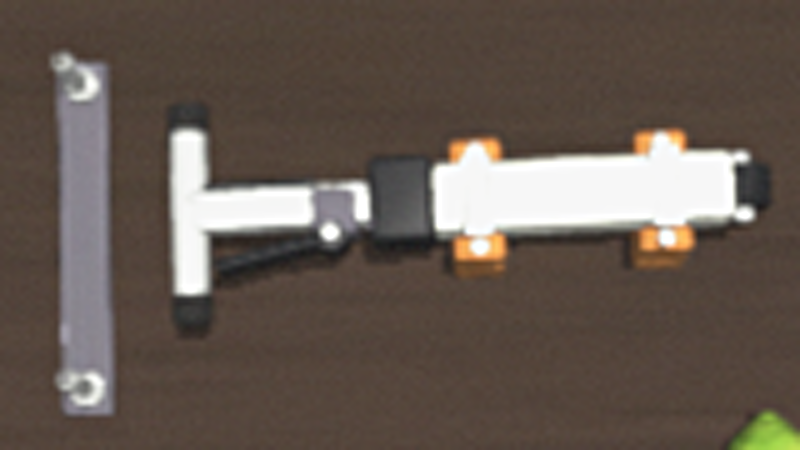

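```bash
python3 - <<'E'
from rig import r
from h import *
c=r.get_calibration("top")
f=lambda X,Y,z:ray(c,(224.6+X/5,154.6+Y/5),z)
for n,a in dict(bar1=(188,102,60),bar2=(192,328,60),barm=(189.5,213,69),tA=(62,62,70),tB=(66,380,70),bA=(80,82,5),bB=(85,388,5),tube0=(436,199.5,77),tube1=(733,188,77),leg=(290,206,73),strip0=(83,63,5),strip1=(89,413,5),tip=(218,268,76),piv=(330,232,76)).items(): print(n,f(*a)[:2].round(1))
E
```

```text
bar1 [582.  112.2]
bar2 [465.  108.2]
barm [522.6 109.3]
tA [601.3 175.9]
tB [438.1 169.7]
bA [605.3 178.2]
bB [439.5 171.5]
tube0 [527.3 -15.9]
tube1 [ 532.2 -165.6]
leg [525.2  58. ]
strip0 [615.9 176.8]
strip1 [426.3 169.1]
tip [493.4  93.6]
piv [511.3  37.5]
```

Emit:
carry_out --targets '[{"dp": [-20, -17, 0], "yaw": 3}, {"dp": [-59, -51, 0], "yaw": 9}, {"dp": [-103, -90, 0], "yaw": 16}, {"dp": [-148, -128, 0], "yaw": 23}, {"dp": [-192, -167, 0], "yaw": 29}, {"dp": [-236, -205, 0], "yaw": 36}, {"dp": [-281, -244, 10], "yaw": 43}, {"dp": [-325, -282, 20], "yaw": 50}, {"dp": [-369, -320, 30], "yaw": 57}, {"dp": [-414, -359, 40], "yaw": 64}, {"dp": [-458, -397, 50], "yaw": 70}, {"dp": [-492, -427, 59], "yaw": 75.2}]' --fingers 0.8 --grip_force 20

```text
clock: 1.6
eef_pos: [523.8, 81.8, 179.9]
tcp_rot: [-3.141, 0.0, 1.601]
contact_force: [0.2, 0.9, -0.6]
opening: 0.9
grasp_force: 0.0
```

```bash
python3 - <<'E'
from rig import r
import cv2,pickle
s=r.sense();c=r.get_calibration("wrist");im=r.grab_frame("wrist");cv2.imwrite("pics/w1.png",im[:,:,::-1]);pickle.dump(c,open("w1.pkl","wb"));print(s["clock"],s["eef_pos"],s["tcp_rot"],s["qpos"],s["opening"],c)
E
```

```text
1.6 [523.80174829  81.79679899 179.89552004] [-3.14136091e+00  3.63965057e-04  1.60103839e+00] [ 1.52289603e-01  2.74962946e-01  1.89258160e+00 -4.02557495e-04
  9.74322477e-01  1.22273756e-01] 0.9002931072354882 {'fx': 330.9163224592799, 'fy': 330.9163224592799, 'cx': 322.4411632641962, 'cy': 201.82220466731022, 'rvec': array([-2.84488336, -0.04455128, -0.00713119]), 'tvec': array([-526.63975885,   41.32248895,  341.52630324])}
```

View pics/w1.png

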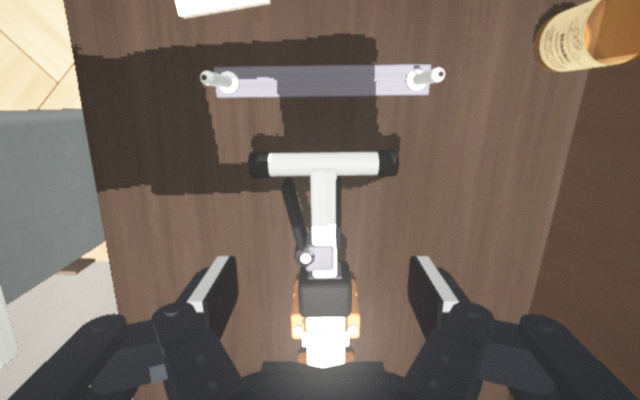

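The wrist view shows the crossbar from (249,164) to (398,163) and the lever open on the left. The post tops are at about (206,77) and (439,74), and the bases at about (228,83) and (416,80).

```bash
python3 - <<'E'
import pickle
from h import *
c=pickle.load(open("w1.pkl","rb"))
for n,u,v,z in [("b1",249,164,60),("b2",398,163,60),("barm",323.5,164,66),("tA",206,77.5,70),("tB",439,74.5,70),("bA",228,83,5),("bB",416,80.5,5),("s1",217,82,5),("s2",430,80,5),("leg",324,200,73),("tip",289,181,76)]: print(n,ray(c,(u,v),z)[:2].round(1))
E
```

```text
b1 [466.4 106.9]
b2 [582.1 111.3]
barm [524.2 109.8]
tA [440.8 168.6]
tB [602.1 175.6]
bA [438.3 168.1]
bB [603.8 175.4]
s1 [428.7 168.6]
s2 [616.1 176.2]
leg [525.4  83.4]
tip [499.   98.2]
```

Emit:
carry_out --targets '[{"dp": [0, 1, 20], "yaw": 0.3}, {"dp": [0, 1, 55], "yaw": 0.3}, {"dp": [0, 1, 95], "yaw": 0.3}, {"dp": [0, 1, 120], "yaw": 0.3}, {"dp": [0, 1, 131], "yaw": 0.3}, {"dp": [0, 1, 131], "yaw": 0.3}]'

```text
clock: 2.4
eef_pos: [524.0, 84.5, 49.1]
tcp_rot: [-3.14, 0.0, 1.601]
contact_force: [-0.1, 0.5, -0.1]
opening: 0.9
grasp_force: 0.0
```

Emit:
carry_out --targets '[{"dp": [4, 0, 0], "yaw": 0}, {"dp": [9, 0, 0], "yaw": 0}, {"dp": [16, 0, 0], "yaw": 0}, {"dp": [24, 0, 0], "yaw": 0}, {"dp": [32, 0, 0], "yaw": 0}, {"dp": [40, 0, 0], "yaw": 0}, {"dp": [40, 0, 0], "yaw": 0}]'

```text
clock: 3.28
eef_pos: [523.3, 125.7, 49.3]
tcp_rot: [3.141, -0.0, 1.603]
contact_force: [-1.1, -2.7, 2.1]
opening: 0.899
grasp_force: 1.3
```

```bash
python3 - <<'E'
from rig import r
import cv2,pickle
s=r.sense();c=r.get_calibration("wrist");im=r.grab_frame("wrist");cv2.imwrite("pics/w2.png",im[:,:,::-1]);pickle.dump(c,open("w2.pkl","wb"));print(s["clock"],s["eef_pos"],s["tcp_rot"],s["contact_force"],s["opening"])
E
```

```text
3.275 [523.26388896 125.74247137  49.25116683] [ 3.14142702e+00 -3.05678299e-04  1.60267468e+00] [-1.05042395 -2.69716246  2.07683683] 0.8993892323321301
```

View pics/w2.png

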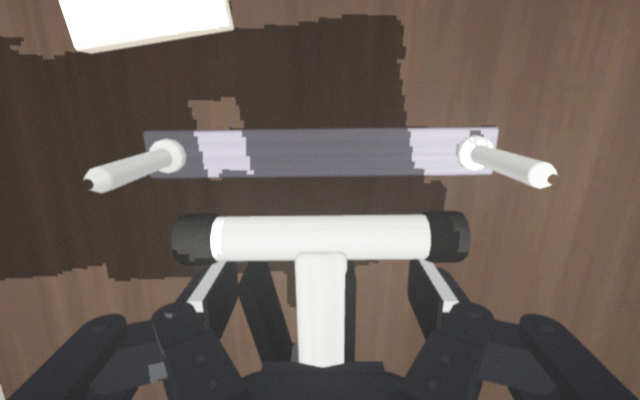

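The crossbar is in contact with the fingers and being pushed, with its axis at row ≈238. The post tops are at about (92,181) and (547,175), and the lever is still open.

```bash
python3 - <<'E'
import pickle
from h import *
c=pickle.load(open("w2.pkl","rb"));R,t=cam(c);print(-R.T@t)
for n,u,v,z in [("b1",173,239,60),("b2",468,237.5,60),("barf",320,215.5,60),("barn",320,261,60),("tA",92,182,70),("tB",547,176,70),("bA",166,155,5),("bB",475,152,5),("s1",146,155,5),("s2",497,151,5)]: print(n,ray(c,(u,v),z)[:2].round(1))
E
```

```text
[521.1900715  199.57415388 184.11884568]
b1 [462.4 144. ]
b2 [582.  148.6]
barf [521.7 156.1]
barn [522.4 136.1]
tA [440.7 169.5]
tB [601.2 176.9]
bA [437.4 168.8]
bB [604.7 175.9]
s1 [426.6 168.4]
s2 [616.5 176.8]
```

Emit:
carry_out --targets '[{"dp": [6, 0, 0], "yaw": 0}, {"dp": [13, 0, 0], "yaw": 0}, {"dp": [20, 0, 0], "yaw": 0}, {"dp": [24, 0, 0], "yaw": 0}, {"dp": [26, 0, 0], "yaw": 0}, {"dp": [26, 0, 0], "yaw": 0}, {"dp": [26, 0, 0], "yaw": 0}]'

```text
clock: 4.2
eef_pos: [522.3, 150.9, 49.2]
tcp_rot: [-3.141, -0.0, 1.602]
contact_force: [-1.8, -2.8, 2.3]
opening: 0.899
grasp_force: 1.6
```

```bash
python3 - <<'E'
from rig import r
import cv2,pickle
s=r.sense();c=r.get_calibration("wrist");im=r.grab_frame("wrist");cv2.imwrite("pics/w3.png",im[:,:,::-1]);pickle.dump(c,open("w3.pkl","wb"));print(s["clock"],s["eef_pos"],s["tcp_rot"],s["contact_force"],s["opening"])
E
```

```text
4.2 [522.26369706 150.91123558  49.20175151] [-3.14123889e+00 -9.84703709e-05  1.60184838e+00] [-1.7691251  -2.81525783  2.25456989] 0.8991474863106509
```

View pics/w3.png

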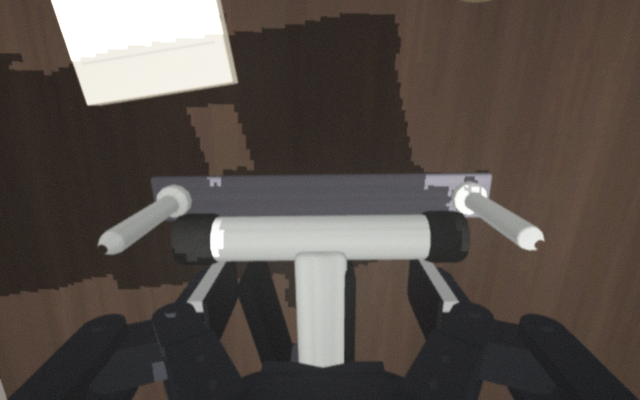

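The crossbar axis is at row ≈238.5, the post tops at about (107,244) and (535,239), and the lever is still open.

```bash
python3 - <<'E'
import pickle
from h import *
c=pickle.load(open("w3.pkl","rb"))
P=lambda u,v,z:ray(c,(u,v),z)[:2]
x=np.array([np.cos(1.606),np.sin(1.606)])
bar=(P(173,239.5,60)+P(468,237.5,60))/2
for n,a,b,z in [("top",(106,245),(535,240),70),("base",(174,202),(470,199.5),5),("strip",(152,199),(491,195),5)]:
    m=(P(*a,z)+P(*b,z))/2; print(n,m,bar,(bar-m)@x)
E
```

```text
top [521.0558571 174.0502406] [521.21351729 171.37339937] -2.6807317712412604
base [521.74131004 170.80795288] [521.21351729 171.37339937] 0.5836725467013035
strip [521.31293713 172.99985419] [521.21351729 171.37339937] -1.6219478780561383
```

Emit:
carry_out --targets '[{"dp": [1.5, 0, 0], "yaw": 0}, {"dp": [1.5, 0, 0], "yaw": 0}, {"dp": [1.5, 0, 0], "yaw": 0}, {"dp": [1.5, 0, 0], "yaw": 0}]'

```text
clock: 4.75
eef_pos: [522.2, 152.3, 49.2]
tcp_rot: [-3.141, 0.0, 1.602]
contact_force: [-2.5, -5.1, 2.1]
opening: 0.896
grasp_force: 2.3
```

Emit:
carry_out --targets '[{"dp": [0, 0, 0], "yaw": 0}, {"dp": [0, 0, 0], "yaw": 0}, {"dp": [0, 0, 0], "yaw": 0}, {"dp": [0, 0, 0], "yaw": 0}, {"dp": [0, 0, 0], "yaw": 0}, {"dp": [0, 0, 0], "yaw": 0}, {"dp": [0, 0, 0], "yaw": 0}, {"dp": [0, 0, 0], "yaw": 0}]' --fingers -1 --grip_force 35

```text
clock: 5.75
eef_pos: [519.0, 151.8, 49.0]
tcp_rot: [-3.135, 0.001, 1.602]
contact_force: [-12.7, -3.9, 12.6]
opening: 0.357
grasp_force: 35.9
```

```bash
python3 - <<'E'
from rig import r
import cv2,pickle
s=r.sense();c=r.get_calibration("wrist");im=r.grab_frame("wrist");cv2.imwrite("pics/w4.png",im[:,:,::-1]);pickle.dump(c,open("w4.pkl","wb"));print(s["clock"],s["eef_pos"],s["tcp_rot"],s["contact_force"],s["opening"],s["grasp_force"])
E
```

```text
5.75 [518.97230837 151.83958159  49.00803476] [-3.13492344e+00  1.11187195e-03  1.60153459e+00] [-12.69542049  -3.86258638  12.5587616 ] 0.3574438422096964 35.912492126226425
```

View pics/w4.png

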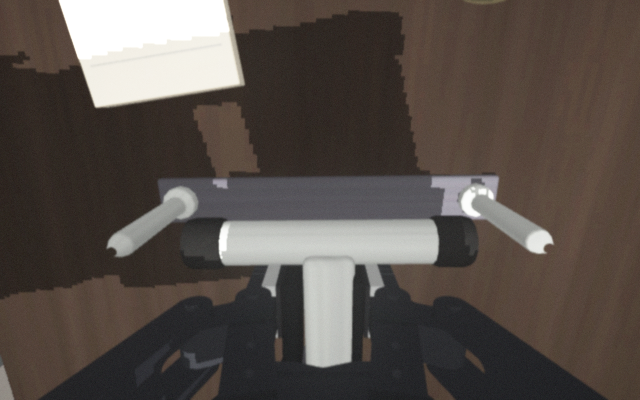

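The fingers have closed on the lever and plate, and the crossbar is still in front of the pads. I'll zoom in to check the lever is shut.

```bash
python3 - <<'E'
import pickle,cv2
from h import *
im=cv2.imread("pics/w4.png")[200:375,210:440]
im=cv2.convertScaleAbs(np.uint8(255*(im/255.)**0.5))
cv2.imwrite("pics/w4c.png",cv2.resize(im,None,fx=3.4,fy=3.4,interpolation=cv2.INTER_CUBIC))
c=pickle.load(open("w4.pkl","rb"))
P=lambda u,v,z:ray(c,(u,v),z)[:2]
x=np.array([np.cos(1.606),np.sin(1.606)])
bar=(P(181,244,60)+P(477,241.5,60))/2
for n,a,b,z in [("top",(114,247.5),(544,243),70),("base",(181,204),(478,201),5),("strip",(159,200),(498,197),5)]:
    m=(P(*a,z)+P(*b,z))/2; print(n,m,bar,(bar-m)@x)
print(P(303,300,73),P(354,300,73))
E
```

```text
top [520.81939025 174.1066674 ] [521.34851163 170.67683137] -3.4463341305984527
base [522.22729779 170.86689112] [521.34851163 170.67683137] -0.15901187920688797
strip [521.489029  173.2007444] [521.34851163 170.67683137] -2.517403544309622
[512.10465407 152.18105812] [531.72846798 152.88555783]
```

View pics/w4c.png

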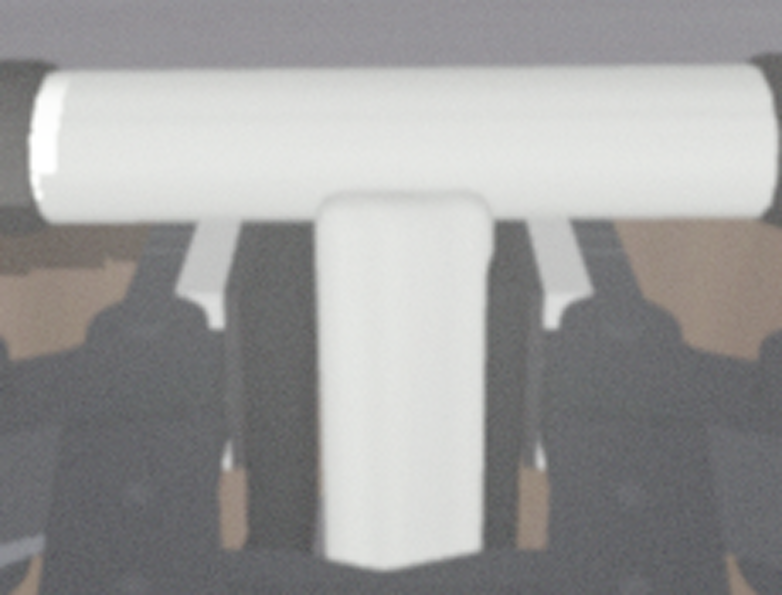

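```bash
python3 - <<'E'
import pickle
from h import *
c=pickle.load(open("w4.pkl","rb"));R,t=cam(c);print(-R.T@t)
a=1.606;x=np.array([np.cos(a),np.sin(a)]);y=np.array([-x[1],x[0]])
o=np.array([521.3,172.5])
for n,u,v,z in [("leverout",238,230,76),("leverout",246,540,76),("legL",316,230,73),("legL",326,540,73),("legR",490,230,73),("legR",482,540,73),("plateout",528,230,77),("plateout",518,540,77),("padL",228,325,60),("padR",548,325,60)]:
    p=ray(c,(210+u/3.4,200+v/3.4),z)[:2]-o;print(n,(p@x).round(1),(p@y).round(1))
E
```

```text
[517.9215539  225.8981225  183.78560861]
leverout -4.5 17.8
leverout -45.0 18.5
legL -6.1 9.6
legL -47.7 9.3
legR -6.1 -9.4
legR -47.7 -9.5
plateout -4.0 -13.1
plateout -44.0 -13.3
padL -26.4 22.0
padR -26.4 -18.3
```

Emit:
carry_out --targets '[{"dp": [1, -1, 0], "yaw": 0}, {"dp": [2, -2, 0], "yaw": 0}, {"dp": [2, -2, 0], "yaw": 0}, {"dp": [2, -2, 0], "yaw": 0}, {"dp": [2, -2, 0], "yaw": 0}]'

```text
clock: 6.42
eef_pos: [518.8, 154.1, 49.1]
tcp_rot: [-3.139, 0.0, 1.602]
contact_force: [-5.7, -3.6, 5.8]
opening: 0.362
grasp_force: 36.7
```

```bash
python3 - <<'E'
from rig import r
import cv2,pickle
s=r.sense();c=r.get_calibration("wrist");im=r.grab_frame("wrist");t=r.grab_frame("top");s2=r.grab_frame("scene");pickle.dump(c,open("w5.pkl","wb"));print(s["clock"],s["eef_pos"],s["tcp_rot"],s["contact_force"],s["opening"],s["grasp_force"])
im=im[:,:,::-1]
g=np.uint8 if 0 else None
import numpy as np
b=np.uint8(255*(im/255.)**0.5)
A=cv2.resize(b[190:375,100:560],(800,322),interpolation=cv2.INTER_CUBIC)
B=cv2.resize(t[160:240,225:345,::-1],(400,267),interpolation=cv2.INTER_CUBIC)
C=cv2.resize(s2[180:300,200:380,::-1],(400,267),interpolation=cv2.INTER_CUBIC)
cv2.imwrite("pics/w5.png",np.vstack([A,np.hstack([B,C])]))
E
```

```text
6.425 [518.84042009 154.11403224  49.06567426] [-3.13855833e+00  4.91036211e-04  1.60172951e+00] [-5.68496326 -3.56580954  5.75930987] 0.361586229686668 36.662653014063835
```

View pics/w5.png

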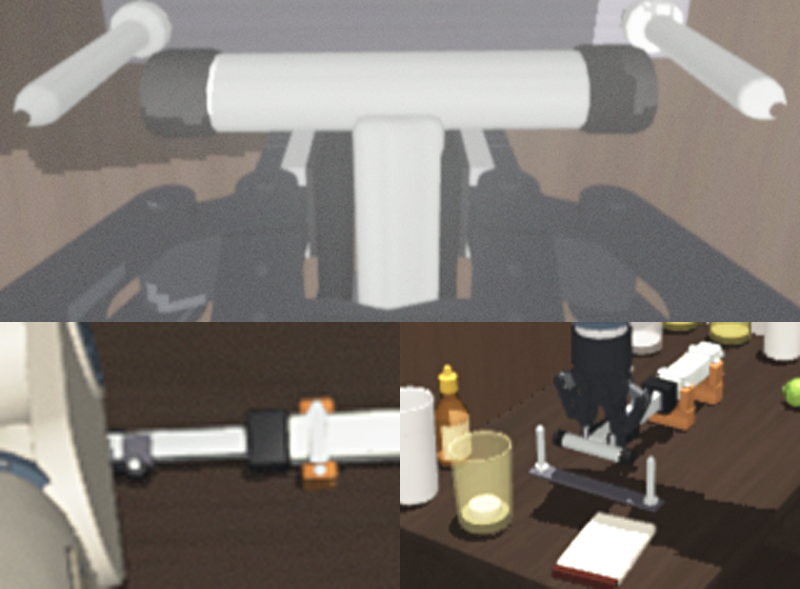

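The wrist view shows the crossbar between the posts and the lever parallel to the leg (shut). The scene view shows the crossbar and both posts, so I'll use it to cross-check the alignment.

```bash
python3 - <<'E'
import pickle
from rig import r
from h import *
c=pickle.load(open("w5.pkl","rb"));x=np.array([np.cos(1.606),np.sin(1.606)])
def go(c,f,bar,prs):
    P=lambda q,z:ray(c,f(*q),z)[:2]
    b=(P(bar[0],60)+P(bar[1],60))/2
    for n,a,q,z in prs:
        m=(P(a,z)+P(q,z))/2;print(n,m.round(1),b.round(1),((b-m)@x).round(2))
go(c,lambda u,v:(99.5+u/1.739,189.5+v/1.739),((142,92),(656,90)),[("top",(27,109),(773,105),70),("base",(142,30),(658,27),5)])
s=r.get_calibration("scene")
go(s,lambda u,v:(199.5+(u-400)/2.222,179.5+(v-322)/2.225),((558,439),(634,456)),[("top",(541,428),(650,460),70),("base",(543,467),(651,500),5)])
E
```

```text
top [521.2 174. ] [521.3 173.3] -0.66
base [522.5 171.1] [521.3 173.3] 2.22
top [514.8 179.7] [518.  171.9] -7.88
base [521.7 168.2] [518.  171.9] 3.87
```

```bash
python3 - <<'E'
from rig import r
import cv2,pickle,numpy as np
from h import *
s2=r.grab_frame("scene")[215:275,252:322,::-1]
s=r.get_calibration("scene")
cv2.imwrite("pics/s6.png",cv2.resize(s2,None,fx=10,fy=10,interpolation=cv2.INTER_NEAREST))
# predicted crop px for gauge mid (521.4,172.6) & posts, bar ends at error 0
x=np.array([np.cos(1.606),np.sin(1.606),0]);y=np.array([-x[1],x[0],0]);o=np.array([521.4,172.6,0])
f=lambda p:((proj(s,p)-[252,215]+.5)*10).round(0)
for sg in(-1,1):
    print("post",f(o+82*sg*y+[0,0,70]),f(o+82*sg*y+[0,0,5]))
    for e in(-5,0,5):print(e,"barend",f(o+57*sg*y+e*x+[0,0,60]))
E
```

```text
post [106. 113.] [115. 309.]
-5 barend [189. 157.]
0 barend [180. 164.]
5 barend [170. 171.]
post [603. 251.] [602. 456.]
-5 barend [533. 253.]
0 barend [524. 261.]
5 barend [514. 269.]
```

View pics/s6.png

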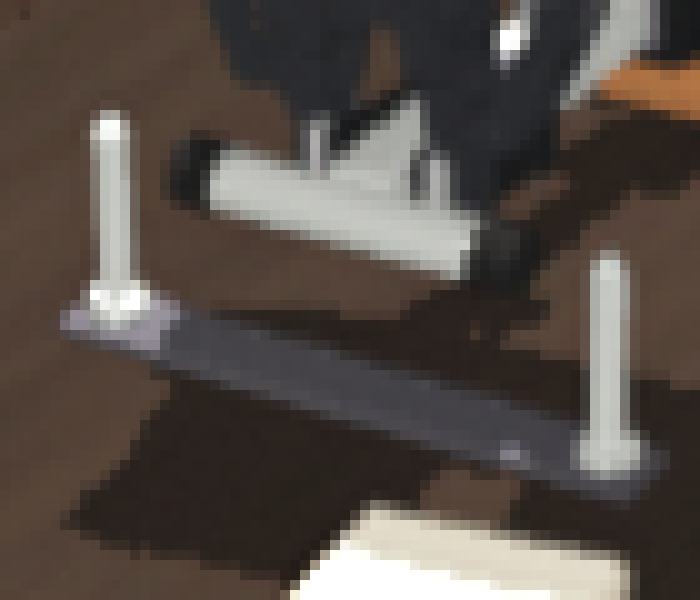

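The scene view puts the crossbar within about 1 mm of the post line, and the wrist view agrees. The lever is shut and gripped, so I'm handing in.

```bash
python3 -c "
from rig import r
s=r.sense();print(s['clock'],s['eef_pos'],s['grasp_force'],s['opening']);print(r.sign_off())"
```

```text
6.625 [518.85608896 154.08357993  49.07681799] 36.662471294403076 0.3644535435016385
the job is handed in; nothing more can be done
None
```

I drew the leg out to the gauge mark with the lever still open, held it there, then squeezed the lever shut, and handed in at 6.6 s still gripping lever and plate at about 37 N; the cameras put the crossbar within about 2 mm of the post line and the lever parallel to the leg, but sign-off returned no verdict.

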